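Open the stock case and pile its cartons on the pallet

ROBOT

A 6-joint arm with a two-finger parallel gripper is mounted at the origin on the work surface. World frame = base frame: x ahead of the robot, y to its left, z up, the work surface at z = 0. Lengths are in m, angles in rad, forces in N, time in s.
With the tool pointing down it reaches from about 0.25 to 0.775 m from the base axis. Payload 8.9 kg.
Tool frame: the origin (TCP) lies midway between the tips of the shut fingers; the grasp point (between the pads) lies 19 mm behind it (ctrl.pinch_z is the distance from the TCP to the grasp point, in m); z points along the fingers, y is the line along which they close (so a half turn about z gives the same grasp; the last joint's range is limited). The gripper opens to 85 mm and grips with 20 to 120 N. Pads are 22 mm wide; open, the fingers measure 114 mm over their backs; the gripper's body (76 mm by 85 mm) begins 54 mm behind the grasp point. The pads swing forward as they close: fully open they stand 13 mm farther back than shut.
Start: joints at [-1.273, 0.291, -0.153, 1.127, 0, 1.431], TCP at [0.222, -0.476, 0.231] pointing down, gripper open.
Joint ranges: [-2.52, 2.52], [-0.91, 1.74], [-1.3, 1.37], [-1.96, 2.02], [-1.52, 1.47], [-3.14, 3.14]. Speed limits (rad/s): [2.22, 2.22, 2.79, 3.14, 3.14, 3.14].

INTERFACE

Orientations are given as a rotation vector (axis times angle).
In Python, from workcell import ctrl gives the robot as it stands.
- The arm moves only by the shell command python3 -m creep 'ROWS' [FORCE]. ROWS is JSON, a list of rows, each a list of 3 entries, a list of its own where there are three numbers: the closure, from -1 (fully open) to 1 (shut), then the shift along the tool's x, y, z in m, then the turn about the tool's z in degrees. A call has 1 to 12 rows; each row shifts and turns the commanded pose from where the row before left it, along the tool's axes as they then stand; what a row does not reach is not made up. A row lasts 1/8 s, in which the tool goes at most 62.5 mm and 10.7 degrees, less where a joint would pass 70% of its speed; a pose out of reach is approached as far as the arm can. A call is refused whole if a number of a shift passes 0.0625 or a number of a turn 10.7, either way. A call with a gripper value outside its range is refused whole. The fingers move at their own pace and stop on an object; FORCE is the grip in N (left out, the last holds). Time passes only in rows, so rows that do not move let the fingers close. It gives the time, the measured TCP pose, the force, the opening and the grip force at its end, in the units of the state.
- ctrl.observe(): the state, without advancing time (a new reading comes with each control period).
- ctrl.read_camera(name): name is "side" or "top"; returns the picture (400x640x3 uint8, red, green, blue); there is no depth.
- ctrl.camera_model(name): a dict with "intrinsics" (3x3 intrinsics, pixels), "cam_to_world" (4x4, takes a point from camera to world coordinates). Camera axes: x right, y down, z forward; pixel columns grow to the right and rows downward; lengths in m; the calibration is good to about 2 mm. A picture is of the moment at which its call begins. camera_model takes no time and is no camera call.
- ctrl.job_done(): hands the job in; it is judged then, once.
Trained networks look in the newest picture that a camera, given by its name, has taken for a name from the list of things; names that differ only in an ending like _2 or _b are one class to them, and where a whole thing is asked for, a point or a joint stands for the part that bears it (a point fixed in the world has none). Each returns a list of dicts, best first, with "p" (0 to 1); they miss things now and then, are a little off and sometimes report something else, mostly with a low value. They report only what shows in the picture. A call takes as long as a camera call. They do not tell look-alikes from the thing itself.
- ctrl.outline_of(thing, camera): "pixels" (400x640 bool, what is visible of it).
- ctrl.place_of(thing, camera): "centre" ([x, y, z] in m, in world coordinates, good to about 4 mm: a listed point, or the origin of a listed thing).
The state is a dict: "time": time; "q": joint angles; "joint_velocities": joint speeds; "joint_efforts": joint torques, N m; "eef_pos": TCP position; "tcp_rot": TCP orientation; "wrist_force": force on the tool from outside, world axes, zero at the start; "wrist_torque": the same for the moment, N m; "width": opening from 0.0 (shut) to 1.0 (fully open); "finger_force": force on a finger pad.
Only numpy, scipy, OpenCV 4.12 (cv2) and the standard library are available. Lean on these libraries where they do the work, as an engineer would, in place of code of your own. Each camera call takes 0.05 s, during which the arm holds its last target. There are 200 camera calls.

TASK

Press the release tab of the stock case, pivot its snap-in cover up out of the frame about the tongue side, and lay the cover flat on the middle of the rubber mat, rib upwards. Stack all the small closed cartons, those in the case and those standing on the bench, one on another squarely and in line on the carton strapped to the pallet, and set the steel tin with the handle squarely on top of the column as the last piece. Leave everything else on the bench where it is.

Things in the scene. Friction and masses are not known exactly. Their poses are not given: they have to be found in the camera images.
- tab (a joint): release tab, on the latch housing outside the case's far edge, pressed straight down into the housing: 0 = up, 0.008 m = fully in; spring of 2 N at first, 6 N fully in; springs back when let go. Past 0.005 m the bolt frees the cover and a plunger lifts the cover's far edge about 15 mm, where it stays (tilted about 0.13 rad), so the tab need not be held
- tab_top (a point): centre of the upper face of the black ribbed release tab, 76 mm above the bench when up; the face is 26 mm along the case's x and 44 mm along its y
- case: grey open stock case fixed to the bench, 150 mm (x) x 194 mm (y), origin under its centre on the bench, x points from hinge lip to tab. Side walls 8 mm thick, 58 mm high; far wall 54 mm. Latch housing beyond the far wall: x 72 to 106, y -38 to 38 mm, 60 mm high, with two guides 70 mm high by the bolt
- case_hinge (a point): point where the cover's tongue sits, under the lip on the case's -x edge, 56 mm above the bench; pivot the cover about the line through it along the case's y. The lip spans case x -75 to -58 mm, 63 to 71 mm above the bench
- case_in (a point): centre of the case's inner floor, 6 mm above the bench, inside 178 mm wide (y); axes of the case. When the cover is off, the plunger (12 mm thick) stands at x 50, y 0 mm, 70 mm above the bench
- cover_rib (a point): centre of the grip rib on the snap-in cover: rib 44 mm long (cover's x), 12 mm thick (cover's y), 32 mm high, standing on the cover's upper face; this point is 16 mm above that face. Axes are the cover's: x from tongue to latched edge (along the case's x when fitted), z up out of its outer face
- cover: loose grey cover plate, 118 (x) x 172 (y) x 6 mm, 0.18 kg, origin at the centre of its underside (54 mm above the bench when fitted). Along its -x edge a 4 mm thick tongue sticks out 11 mm under the case's lip; rib centred 26 mm to +x. Once released, swing its raised edge up about the tongue (at most about 0.6 rad), then draw it off up and towards the tab
- cover_tongue (a point): middle of the cover's tongue; lies at case_hinge (3 mm off at most) when fitted
- mat_top (a point): centre of the upper face of the black rubber mat for the cover, 150 mm (x) x 200 mm (y) x 4 mm, fixed on the bench
- base_top (a point): centre of the top of the lowest carton of the column, 58 mm above the bench. That carton (same size as the others, long side along this frame's x) is strapped to a small wooden pallet, 150 x 100 x 18 mm, and both are fixed
- c1_mid (a point): closed brown cardboard carton, 90 mm long (own x) x 48 mm wide (own y) x 40 mm high (own z, up), about 0.22 kg; point at its centre, 20 mm above its underside. Lies in the case, on its +y side when present, about along the case's x, some 27 mm clear of the side wall and 28 mm clear of the other carton
- c2_mid (a point): closed brown cardboard carton, 90 mm long (own x) x 48 mm wide (own y) x 40 mm high (own z, up), about 0.22 kg; point at its centre, 20 mm above its underside. Lies in the case, on its -y side when present, likewise
- c3_mid (a point): closed brown cardboard carton, 90 mm long (own x) x 48 mm wide (own y) x 40 mm high (own z, up), about 0.22 kg; point at its centre, 20 mm above its underside. Stands on the bench when present
- c4_mid (a point): closed brown cardboard carton, 90 mm long (own x) x 48 mm wide (own y) x 40 mm high (own z, up), about 0.22 kg; point at its centre, 20 mm above its underside. Stands on the bench when present
- tin_mid (a point): centre (18 mm above its underside) of the box of a closed rectangular steel tin, 92 mm (x) x 48 mm (y) x 36 mm without its handle, 0.3 kg
- tin_handle (a point): grip of the tin's upright carrying handle: a bar 60 mm long (tin's x), 12 mm thick at the top, which stands on the lid; its top is 64 mm and this point 50 mm above the tin's underside; 8 to 12 mm thick across the tin's y
- tape: bystander, to be left alone: roll of black tape, 90 mm across, 24 mm high; origin under it
- coupling: bystander, to be left alone: aluminium hose coupling, 48 mm across, 66 mm high; origin under it
- sleeve: bystander, to be left alone: grey plastic tube sleeve, 60 mm across, 45 mm high; origin under it
- cap: bystander, to be left alone: grey pipe cap, 76 mm across, 28 mm high; origin under it
- wrench: bystander, to be left alone: steel wrench lying flat beyond the tab; origin under it
Mind the look-alikes: they are no part of the job. What is meant by the cover is not turquoise, and is the smaller of those in its own colour.

How it is judged:
By the outcome, as a careful person would: the job done as asked, in the order asked, and still so for the second after the job is handed in, with the robot touching nothing.
Of c1, c2, c3, c4 only 3 to 4 are there at a start; the rules pass over those that are not, and their reading is None.
At some moment in a run one of tin, cover may be knocked a few centimetres aside while the robot is not near it.
It also fails if it takes over 210 s, if anything falls off the work surface, if the arm or the gripper's body presses on something with over 40 N, if the wrist force passes 120 N, or if a joint passes its speed limit or range.

## Working session

There is one attempt and no reset: what is moved stays moved. The work goes in short steps, Python scripts to look and compute and a shell command to move; the robot and the scene stay as the last step left them, time stands still between calls to the robot, and variables do not carry over. Pictures are saved under pics/ and viewed, at most 17 in all, crops included, and the job is handed in when it is done.

```bash
ls; mkdir -p pics
python3 - <<'E'
from workcell import ctrl
import cv2,numpy as np
for c in("top","side"):
    im=ctrl.read_camera(c); cv2.imwrite(f"pics/{c}0.png",im[:,:,::-1])
    m=ctrl.camera_model(c); print(c,np.round(m["intrinsics"],1).tolist(),np.round(m["cam_to_world"],3).tolist())
    for t in["tab_top","case","case_hinge","cover_rib","cover","mat_top","base_top","c1_mid","c3_mid","tin_mid","tin_handle","tape","coupling","sleeve","cap","wrench"]:
        print(t,[(np.round(d["centre"],3).tolist(),round(d["p"],2)) for d in ctrl.place_of(t,c)])
s=ctrl.observe();print({k:np.round(v,3).tolist() for k,v in s.items()},ctrl.pinch_z)
E
```

```text
pics
top [[452.1, 0.0, 314.8], [0.0, 452.1, 201.1], [0.0, 0.0, 1.0]] [[0.027, -0.998, 0.063, 0.418], [-1.0, -0.026, 0.014, -0.0], [-0.012, -0.063, -0.998, 1.264], [0.0, 0.0, 0.0, 1.0]]
tab_top [([0.677, 0.001, 0.077], 0.51), ([0.428, -0.016, 0.019], 0.39)]
case [([0.776, 0.006, 0.001], 0.53)]
case_hinge [([0.533, -0.018, 0.057], 0.86)]
cover_rib [([0.207, -0.271, 0.019], 0.89), ([0.623, -0.011, 0.078], 0.66), ([0.184, 0.377, 0.031], 0.6)]
cover [([0.196, -0.295, 0.001], 0.95), ([0.211, 0.354, -0.002], 0.81), ([0.591, -0.009, 0.054], 0.62)]
mat_top [([0.459, -0.328, 0.002], 0.64)]
base_top [([0.476, 0.327, 0.056], 0.7)]
c1_mid []
c3_mid [([0.428, -0.012, 0.021], 0.77)]
tin_mid [([0.629, 0.264, 0.017], 0.92)]
tin_handle [([0.63, 0.256, 0.051], 0.94)]
tape [([0.357, 0.113, -0.001], 0.75)]
coupling [([0.346, -0.131, -0.002], 0.56)]
sleeve [([0.742, 0.171, -0.002], 0.62)]
cap [([0.744, -0.186, -0.002], 0.77), ([0.62, -0.01, 0.08], 0.38)]
wrench [([0.78, 0.006, 0.003], 0.78)]
side [[427.4, 0.0, 324.9], [0.0, 427.4, 197.3], [0.0, 0.0, 1.0]] [[-0.89, -0.252, 0.38, 0.065], [-0.456, 0.517, -0.
[... 634 characters left out ...]
le [([0.622, 0.264, 0.048], 0.74)]
tape [([0.362, 0.115, -0.004], 0.6), ([0.473, 0.328, 0.058], 0.17)]
coupling [([0.348, -0.13, 0.001], 0.68), ([0.428, -0.013, 0.019], 0.15)]
sleeve [([0.747, 0.173, -0.001], 0.74)]
cap [([0.459, -0.331, 0.005], 0.68), ([0.739, -0.185, -0.003], 0.54)]
wrench [([0.774, 0.002, -0.002], 0.66)]
{'time': 1.7, 'q': [-1.273, 0.291, -0.153, 1.127, -0.0, 1.431], 'joint_velocities': [0.001, -0.001, -0.0, 0.0, 0.0, 0.0], 'joint_efforts': [-0.001, -53.702, 33.163, 0.002, -0.0, 0.0], 'eef_pos': [0.222, -0.476, 0.231], 'tcp_rot': [3.067, 0.681, 0.0], 'wrist_force': [-0.479, -0.455, 0.284], 'wrist_torque': [0.003, -0.05, -0.003], 'finger_force': 0.0, 'width': 0.999} 0.0187
```

View pics/top0.png

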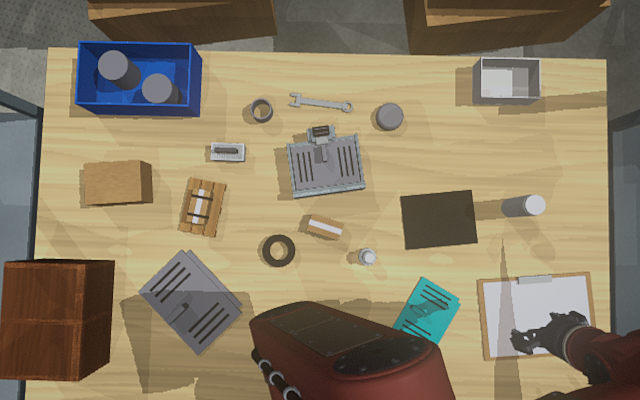

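View pics/side0.png

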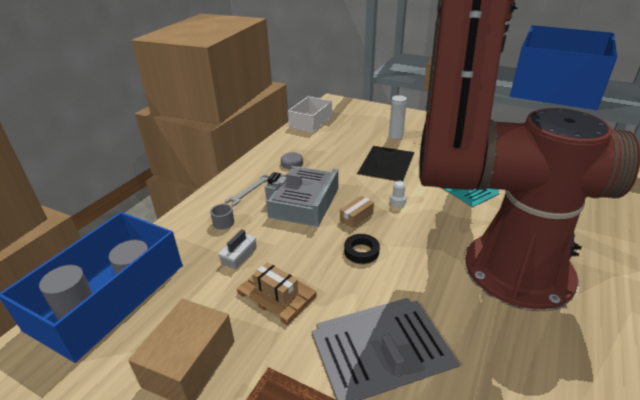

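Top view shows the stock case at (327,162) with its grey cover, rib and tab at (320,132). Other candidates for the cover are the turquoise one (425,310) and the large grey one (190,300), so I choose the one in the case. For cartons, the small one is at (325,227). The big boxes at (117,183) and (57,320) are not part of the job, and the strapped base is at (203,207). The tin with the handle is at (228,152), and the mat is at (440,220). I'll check with a close crop and measure yaws.

```bash
cat > h.py <<'E'
from workcell import ctrl
import cv2,numpy as np
def ray(c,px,z):
    m=ctrl.camera_model(c);K=np.array(m["intrinsics"]);T=np.array(m["cam_to_world"])
    px=np.atleast_2d(px).astype(float)
    d=np.c_[(px-K[:2,2])/[K[0,0],K[1,1]],np.ones(len(px))]@T[:3,:3].T
    return T[:3,3]+d*((z-T[2,3])/d[:,2])[:,None]
def proj(c,P):
    m=ctrl.camera_model(c);K=np.array(m["intrinsics"]);T=np.array(m["cam_to_world"])
    p=(np.atleast_2d(P)-T[:3,3])@T[:3,:3]@K.T
    return p[:,:2]/p[:,2:]
def rect(mask,z,c="top",near=None):
    n,l,s,ce=cv2.connectedComponentsWithStats(mask.astype(np.uint8))
    i=1+np.argmax(s[1:,4]); ys,xs=np.nonzero(l==i)
    w=ray(c,np.c_[xs,ys],z)[:,:2]
    (x,y),(a,b),ang=cv2.minAreaRect((w*1000).astype(np.float32))
    if a<b:a,b,ang=b,a,ang+90
    ang=(ang+90)%180-90
    return round(x/1000,4),round(y/1000,4),round(a),round(b),round(ang,1)
def st():
    s=ctrl.observe();from scipy.spatial.transform import Rotation as R
    M=R.from_rotvec(s["tcp_rot"]).as_matrix()
    return s,np.array(s["eef_pos"]),M
def rel(target,yaw=None):
    """shift in tool axes to world target; turn about tool z so that tool y lies along world angle yaw (deg, mod 180)"""
    s,p,M=st();d=M.T@(np.array(target)-p)
    t=None
    if yaw is not None:
        cur=np.degrees(np.arctan2(M[1,1],M[0,1]));t=-((yaw-cur+90)%180-90) if M[2,2]<0 else 0
    print("pos",p.round(4),"shift",d.round(4),"turn",None if t is None else round(t,1),"t",s["time"],"q6",round(s["q"][5],2),"z",M[:,2].round(3),"w",round(s["width"],3))
E
python3 - <<'E'
from h import *
im=ctrl.read_camera("top")
for t,z in[("c3_mid",.04),("tin_mid",.036),("base_top",.058),("mat_top",.004),("cover",.06),("case",.058),("tab_top",.076),("tin_handle",.064),("cover_rib",.09)]:
    for d in ctrl.outline_of(t,"top"): print(t,round(d["p"],2),rect(d["pixels"],z))
cr=cv2.resize(im[100:260,180:380],None,fx=4,fy=4,interpolation=cv2.INTER_CUBIC)[:600,:,::-1]
# draw case x-axis guess corners
cv2.imwrite("pics/crop0.png",cr)
rel([.681,.004,.12],0)
E
```

```text
c3_mid 0.81 (0.4251, -0.012, 87, 46, 73.2)
tin_mid 0.71 (0.6887, 0.006, 41, 28, -88.6)
tin_mid 0.58 (0.6234, 0.2598, 96, 51, 89.4)
base_top 0.93 (0.469, 0.3182, 146, 100, -10.3)
mat_top 0.58 (0.4548, -0.3273, 201, 150, -83.0)
cover 0.89 (0.2227, 0.3356, 232, 177, 45.8)
cover 0.78 (0.206, -0.2856, 155, 127, -29.4)
cover 0.57 (0.5936, -0.0078, 176, 120, -80.2)
cover 0.28 (0.6828, 0.0068, 45, 28, -79.0)
case 0.94 (0.605, -0.0062, 196, 188, -80.4)
tab_top 0.73 (0.6799, 0.0071, 43, 27, -88.6)
tin_handle 0.77 (0.6194, 0.2539, 94, 49, -88.6)
cover_rib 0.8 (0.2123, -0.2797, 150, 122, -28.7)
cover_rib 0.79 (0.2289, 0.3283, 229, 175, 45.6)
cover_rib 0.65 (0.5887, -0.008, 168, 116, -80.5)
pos [ 0.2221 -0.4757  0.2313] shift [ 0.6188 -0.2405  0.1113] turn -65.0 t 2.2 q6 1.43 z [-0.  0. -1.] w 1.0
```

View pics/crop0.png

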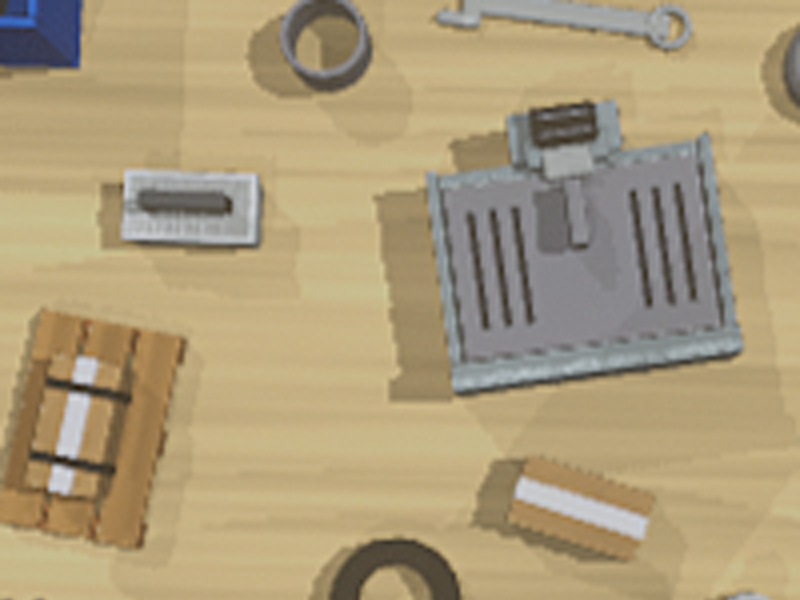

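The crop shows the smaller grey cover in the case: rib at (578,212), tab at (562,123), lip on the near edge at about (600,370). The case's yaw is about 9.7°. I'll rotate the tool onto the case axes first, fingers shut.

```bash
python3 -m creep '[[1,[0,0,0],-10.7],[1,[0,0,0],-10.7],[1,[0,0,0],-10.7],[1,[0,0,0],-10.7],[1,[0,0,0],-10.7],[1,[0,0,0],-10.7],[1,[0,0,0],-10.7],[1,[0,0,0],-10.7],[1,[0,0,0],-10.7],[1,[0,0,0],-10.7],[1,[0,0,0],-10.7],[1,[0,0,0],-10.7]]' 40; python3 -m creep '[[1,[0,0,0],-10.7],[1,[0,0,0],-10.7],[1,[0,0,0],-10.7],[1,[0,0,0],-4.2],[1,[0,0,0],0]]'
python3 -c "
from h import *
rel([.681,.006,.10],99.7)"
```

```text
time: 3.7
eef_pos: [0.2221, -0.4757, 0.2313]
tcp_rot: [0.713, 3.06, 0.0]
wrist_force: [-1.2, 0.5, -0.1]
width: 0.004
finger_force: 0.0
time: 4.32
eef_pos: [0.2221, -0.4757, 0.2313]
tcp_rot: [-0.265, 3.13, -0.0]
wrist_force: [-0.4, -0.7, -0.1]
width: -0.002
finger_force: 0.0
pos [ 0.2221 -0.4757  0.2313] shift [-0.5334  0.3976  0.1313] turn -0.0 t 4.325 q6 -1.44 z [ 0. -0. -1.] w -0.002
```

```bash
python3 -m creep '[[1,[-0.044,0.033,0],0],[1,[-0.044,0.033,0],0],[1,[-0.044,0.033,0],0],[1,[-0.044,0.033,0],0],[1,[-0.044,0.033,0],0],[1,[-0.044,0.033,0],0],[1,[-0.044,0.033,0],0],[1,[-0.044,0.033,0],0],[1,[-0.044,0.033,0],0],[1,[-0.044,0.033,0],0],[1,[-0.044,0.033,0],0],[1,[-0.044,0.033,0],0]]'; python3 -m creep '[[1,[-0.006,0.002,0.05],0],[1,[0,0,0.06],0],[1,[0,0,0],0],[1,[0,0,0],0]]'
python3 - <<'E'
from h import *
rel([.681,.006,.10],99.7)
im=ctrl.read_camera("side");print([(np.round(d["centre"],3),round(d["p"],2)) for d in ctrl.place_of("tab_top","side")])
cv2.imwrite("pics/s1.png",cv2.resize(im[120:260,200:400],None,fx=4,fy=4,interpolation=cv2.INTER_CUBIC)[:,:,::-1])
E
```

```text
time: 5.82
eef_pos: [0.6767, 0.0053, 0.2313]
tcp_rot: [-0.263, 3.13, -0.0]
wrist_force: [0.3, -1.2, -0.3]
width: -0.0
finger_force: 0.0
time: 6.32
eef_pos: [0.6823, 0.0065, 0.1236]
tcp_rot: [-0.264, 3.128, -0.001]
wrist_force: [0.3, 0.3, -0.0]
width: 0.001
finger_force: 0.0
pos [0.6823 0.0065 0.1236] shift [ 0.0014 -0.0003  0.0236] turn -0.0 t 6.325 q6 -0.27 z [ 0.002 -0.    -1.   ] w 0.001
[(array([0.685, 0.006, 0.079]), 0.61)]
```

View pics/s1.png

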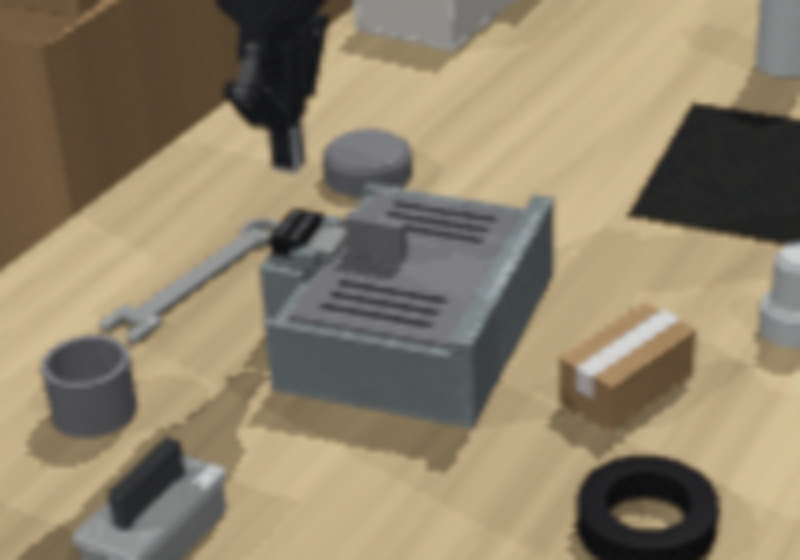

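The side crop shows the shut fingertips (288,165) above the tab (298,230). Pressing straight down.

```bash
python3 -m creep '[[1,[0,0,0.03],0],[1,[0,0,0.015],0],[1,[0,0,0.005],0],[1,[0,0,0.004],0],[1,[0,0,0.001],0],[1,[0,0,0],0],[1,[0,0,0],0]]'; python3 -m creep '[[1,[0,0,-0.04],0],[1,[0,0,-0.06],0],[-0.2,[0.062,0,0],0],[-0.2,[0,0,0],0],[-0.2,[0,0,0],0]]'
python3 - <<'E'
from h import *
ims=ctrl.read_camera("side")
for t in("cover_rib","cover","tab_top"):print(t,[(np.round(d["centre"],3),round(d["p"],2)) for d in ctrl.place_of(t,"side")])
rel([.62,-.004,.081],99.7)
cv2.imwrite("pics/s2.png",cv2.resize(ims[120:260,200:400],None,fx=4,fy=4,interpolation=cv2.INTER_CUBIC)[:,:,::-1])
E
```

```text
time: 7.3
eef_pos: [0.6819, 0.0066, 0.0685]
tcp_rot: [-0.266, 3.128, -0.001]
wrist_force: [-3.8, -0.1, 11.4]
width: 0.002
finger_force: 5.4
time: 7.92
eef_pos: [0.6204, -0.0038, 0.1671]
tcp_rot: [-0.266, 3.129, -0.0]
wrist_force: [0.4, -0.2, 0.5]
width: 0.596
finger_force: 0.0
cover_rib [(array([ 0.616, -0.009,  0.086]), 0.94), (array([ 0.211, -0.271,  0.026]), 0.79), (array([0.188, 0.378, 0.028]), 0.68), (array([ 0.428, -0.016,  0.016]), 0.26)]
cover [(array([ 0.197, -0.295, -0.   ]), 0.85), (array([0.206, 0.35 , 0.   ]), 0.8), (array([ 0.602, -0.007,  0.063]), 0.73), (array([0.584, 0.027, 0.027]), 0.62)]
tab_top []
pos [ 0.6212 -0.0037  0.1664] shift [ 0.0014 -0.0001  0.0854] turn 0.0 t 8.125 q6 -0.29 z [ 0.001 -0.    -1.   ] w 0.599
```

View pics/s2.png

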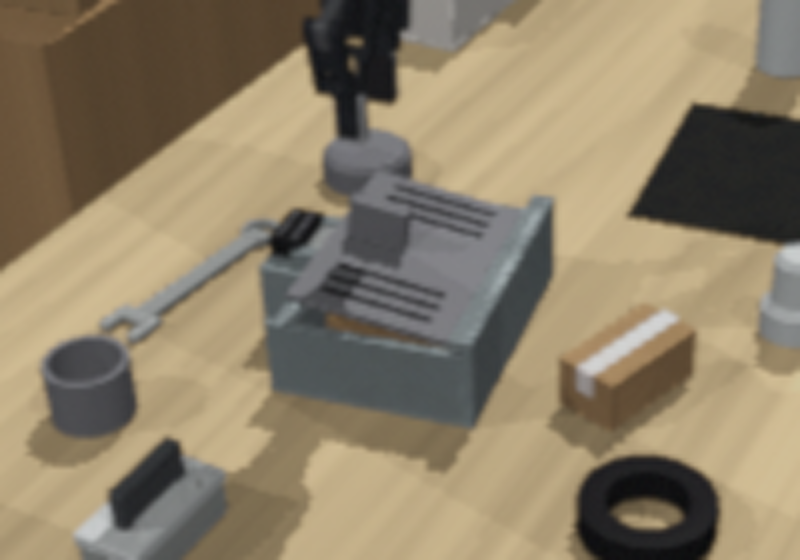

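The cover's far edge is raised and the rib stands at (378,225) in the crop. A carton is visible under the gap. Descending onto the rib.

```bash
python3 -m creep '[[-0.2,[0.003,0.002,0.05],0],[-0.2,[0,0,0.025],0],[-0.2,[0,0,0.009],0],[1,[0,0,0],0],[1,[0,0,0],0],[1,[0,0,0],0],[1,[0,0,0],0],[1,[0,0,0],0]]' 30
```

```text
time: 9.12
eef_pos: [0.6178, -0.0024, 0.0832]
tcp_rot: [-0.266, 3.128, -0.001]
wrist_force: [3.2, -0.7, 4.1]
width: 0.133
finger_force: 35.6
```

```bash
python3 -m creep '[[1,[0.002,0,-0.0034],0],[1,[0.002,0,-0.0034],0],[1,[0.0045,0,-0.0064],0],[1,[0.005,0,-0.0061],0],[1,[0,0,0],0],[1,[0.0055,0,-0.0057],0],[1,[0,0,0],0],[1,[0,0,0],0]]'
python3 - <<'E'
from h import *
ims=ctrl.read_camera("side")
for t in("cover_rib","cover_tongue"):print(t,[(np.round(d["centre"],3),round(d["p"],2)) for d in ctrl.place_of(t,"side")][:2])
rel([.62,-.004,.081],99.7)
cv2.imwrite("pics/s3.png",cv2.resize(ims[120:260,200:400],None,fx=4,fy=4,interpolation=cv2.INTER_CUBIC)[:,:,::-1])
E
```

```text
time: 10.12
eef_pos: [0.5993, -0.0055, 0.1077]
tcp_rot: [-0.266, 3.128, -0.001]
wrist_force: [5.9, -0.2, 1.8]
width: 0.134
finger_force: 35.0
cover_rib [(array([ 0.206, -0.273,  0.022]), 0.97), (array([ 0.606, -0.006,  0.11 ]), 0.92)]
cover_tongue [(array([0.277, 0.286, 0.001]), 0.68), (array([ 0.53 , -0.012,  0.063]), 0.66)]
pos [ 0.5993 -0.0055  0.1077] shift [-0.0206 -0.002   0.0268] turn 0.0 t 10.275 q6 -0.3 z [ 0.002 -0.    -1.   ] w 0.135
```

View pics/s3.png

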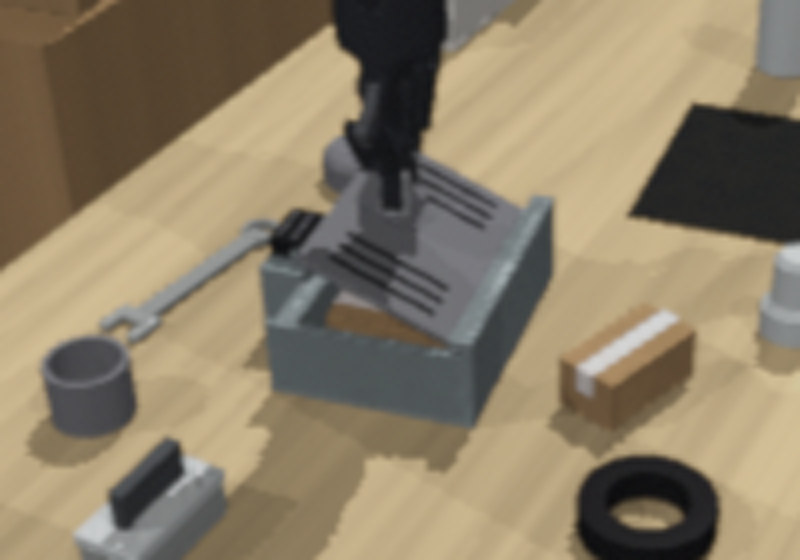

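The cover is tilted about 0.4 rad and held at the rib (395,210), with the tongue still under the lip. Drawing it off along its own plane, then up.

```bash
python3 -m creep '[[1,[-0.007,0,-0.0033],0],[1,[-0.007,0,-0.0033],0],[1,[-0.007,0,-0.0033],0],[1,[-0.007,0,-0.0033],0],[1,[0,0,-0.02],0],[1,[0,0,-0.04],0],[1,[0,0,-0.05],0],[1,[0,0,-0.02],0],[1,[0,0,0],0],[1,[0,0,0],0]]'
python3 - <<'E'
from h import *
ims=ctrl.read_camera("side")
for c in("side","top"):
  if c=="top": im=ctrl.read_camera("top")
  for t in("cover_rib","cover_tongue"):print(t,[(np.round(d["centre"],3),round(d["p"],2)) for d in ctrl.place_of(t,c)][:3])
for c in("side","top"):
  print("mat",[(np.round(d["centre"],4),round(d["p"],2)) for d in ctrl.place_of("mat_top",c)])
  for d in ctrl.outline_of("mat_top",c)[:1]: print(rect(d["pixels"],.004,c))
rel([.458,-.329,.2],97)
cv2.imwrite("pics/s4.png",cv2.resize(ims[60:260,200:460],None,fx=3,fy=3,interpolation=cv2.INTER_CUBIC)[:,:,::-1])
E
```

```text
time: 11.52
eef_pos: [0.6252, -0.0006, 0.2492]
tcp_rot: [0.266, -3.128, -0.001]
wrist_force: [0.5, 0.1, -1.7]
width: 0.13
finger_force: 34.6
cover_rib [(array([ 0.619, -0.001,  0.226]), 0.65), (array([ 0.63 , -0.   ,  0.253]), 0.63), (array([ 0.209, -0.271,  0.024]), 0.63)]
cover_tongue [(array([0.274, 0.289, 0.004]), 0.9), (array([ 0.559, -0.01 ,  0.203]), 0.8), (array([ 0.172, -0.354,  0.004]), 0.62)]
cover_rib [(array([0.181, 0.374, 0.03 ]), 0.85), (array([ 0.208, -0.274,  0.022]), 0.77)]
cover_tongue [(array([0.279, 0.291, 0.005]), 0.89), (array([ 0.167, -0.351,  0.001]), 0.71)]
mat [(array([ 0.4571, -0.3349,  0.0056]), 0.7)]
(0.4552, -0.3249, 210, 151, -82.4)
mat [(array([ 0.4589, -0.3276,  0.0032]), 0.85), (array([0.4789, 0.3236, 0.0577]), 0.72)]
(0.4548, -0.327, 200, 150, -83.1)
pos [ 0.6256 -0.0007  0.2504] shift [ 0.2207 -0.2953  0.0504] turn 2.7 t 12.025 q6 -0.29 z [-0.  0. -1.] w 0.131
```

View pics/s4.png

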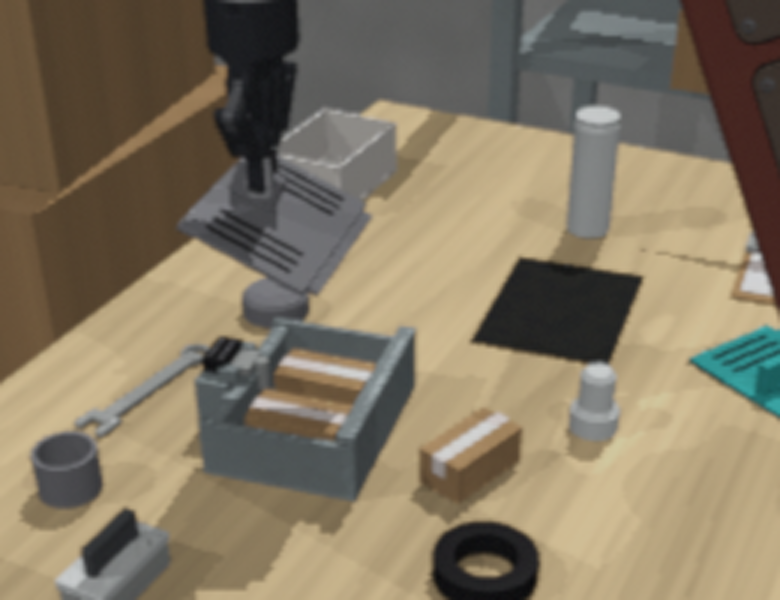

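Both case cartons and the open case are visible (325,372 and 300,412), and the cover is held clear at (275,220), tilted about 0.45 rad. Now to the mat.

```bash
python3 -m creep '[[1,[0.026,-0.037,0],2.7],[1,[0.026,-0.037,0],0],[1,[0.026,-0.037,0],0],[1,[0.026,-0.037,0],0],[1,[0.026,-0.037,0],0],[1,[0.026,-0.037,0],0],[1,[0.026,-0.037,0],0],[1,[0.015,-0.037,0.04],0],[1,[0,0,0.05],0],[1,[0,0,0.03],0],[1,[0,0,0],0]]'; python3 -c "
from h import *
rel([.461,-.3275,.064],97)"
```

```text
time: 13.4
eef_pos: [0.4669, -0.3185, 0.1287]
tcp_rot: [0.192, -3.133, -0.005]
wrist_force: [0.1, 0.2, -1.4]
width: 0.129
finger_force: 34.4
pos [ 0.4669 -0.3185  0.1287] shift [ 0.0067 -0.0084  0.0647] turn 0.0 t 13.4 q6 -0.85 z [-0.003  0.003 -1.   ] w 0.129
```

```bash
python3 -m creep '[[1,[0.0067,-0.0084,0.03],0],[1,[0,0,0.025],0],[1,[0,0,0.006],0],[1,[0,0,0],0]]'; python3 -m creep '[[1,[-0.003,0,0.0055],0],[1,[-0.0035,0,0.0055],0],[1,[-0.0033,0,0.0045],0],[1,[-0.0033,0,0.0045],0],[1,[0,0,0],0]]'
python3 - <<'E'
from h import *
rel([.4843,-.3246,.0214],97)
c="side";im=ctrl.read_camera(c)
for t in("cover_rib","cover_tongue","cover"):print(t,[(np.round(d["centre"],3),round(d["p"],2)) for d in ctrl.place_of(t,c)][:3])
cv2.imwrite("pics/s5.png",cv2.resize(im[80:220,320:460],None,fx=4,fy=4,interpolation=cv2.INTER_CUBIC)[:,:,::-1])
E
```

```text
time: 13.9
eef_pos: [0.4633, -0.329, 0.0707]
tcp_rot: [-0.193, 3.135, -0.001]
wrist_force: [-0.6, 0.0, -0.8]
width: 0.132
finger_force: 34.5
time: 14.52
eef_pos: [0.4767, -0.3273, 0.0497]
tcp_rot: [-0.193, 3.134, -0.001]
wrist_force: [3.6, 0.0, 3.1]
width: 0.135
finger_force: 35.2
pos [ 0.4767 -0.3273  0.0497] shift [-0.0079  0.0017  0.0283] turn 0.1 t 14.525 q6 -0.85 z [ 0.001 -0.001 -1.   ] w 0.135
cover_rib [(array([ 0.484, -0.33 ,  0.05 ]), 0.95), (array([0.184, 0.381, 0.028]), 0.68)]
cover_tongue [(array([ 0.402, -0.332,  0.011]), 0.9), (array([0.275, 0.288, 0.004]), 0.76), (array([ 0.362,  0.114, -0.005]), 0.15)]
cover [(array([ 0.467, -0.329,  0.026]), 0.92), (array([ 0.204,  0.35 , -0.002]), 0.89)]
```

View pics/s5.png

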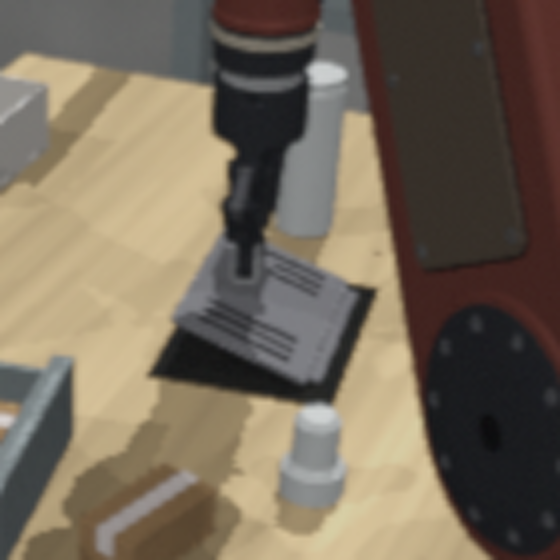

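Cover tongue edge rests on the mat (315,375 in crop), about 8 mm too far out. Lifting, shifting back, then lowering along the arc.

```bash
python3 -m creep '[[1,[0,0,-0.012],0],[1,[0.008,0.002,0],0],[1,[0,0,0.012],0],[1,[-0.004,0,0.006],0],[1,[-0.004,0,0.007],0],[1,[-0.004,0,0.007],0],[1,[-0.002,0,0.005],0],[1,[0,0,0.002],0],[1,[0,0,0],0],[1,[0,0,0],0]]';python3 - <<'E'
from h import *
rel([.4843,-.3246,.0214],97)
c="side";im=ctrl.read_camera(c)
for t in("cover_rib","cover_tongue","cover"):print(t,[(np.round(d["centre"],3),round(d["p"],2)) for d in ctrl.place_of(t,c)][:3])
cv2.imwrite("pics/s6.png",cv2.resize(im[120:200,340:440],None,fx=4,fy=4,interpolation=cv2.INTER_CUBIC)[:,:,::-1])
E
```

```text
time: 15.98
eef_pos: [0.4815, -0.3243, 0.0226]
tcp_rot: [-0.193, 3.135, 0.0]
wrist_force: [1.6, -0.3, -0.1]
width: 0.134
finger_force: 34.8
pos [ 0.4815 -0.3243  0.0226] shift [-0.0028 -0.0006  0.0012] turn 0.0 t 15.975 q6 -0.84 z [ 0.  0. -1.] w 0.134
cover_rib [(array([ 0.482, -0.328,  0.027]), 0.91), (array([0.186, 0.378, 0.03 ]), 0.87), (array([ 0.593, -0.01 ,  0.007]), 0.54)]
cover_tongue [(array([0.275, 0.29 , 0.004]), 0.78), (array([ 0.393, -0.334,  0.008]), 0.74), (array([ 0.534, -0.019,  0.055]), 0.54)]
cover [(array([ 0.461, -0.328,  0.007]), 0.88), (array([ 0.206,  0.351, -0.002]), 0.64)]
```

View pics/s6.png

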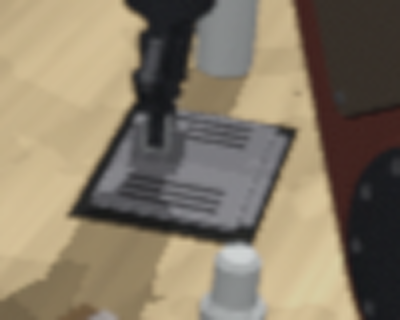

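The cover lies flat and centred within the mat (180,165). Releasing, rising, and then measuring the cartons and the base.

```bash
python3 -m creep '[[1,[0,0,0.0012],0],[-0.2,[0,0,0],0],[-0.2,[0,0,0],0],[-0.2,[0,0,-0.04],0],[-0.2,[0,0,-0.06],0],[-0.2,[0,0,-0.06],0],[-0.2,[0,0,-0.04],0],[-0.2,[0,0,0],0]]';python3 - <<'E'
from h import *
for c in("side","top"):
    im=ctrl.read_camera(c)
    for t in("cover","cover_rib","c1_mid","c2_mid","c3_mid","base_top","tin_mid","tin_handle"):print(c,t,[(np.round(d["centre"],4),round(d["p"],2)) for d in ctrl.place_of(t,c)][:4])
for t,z in(("c1_mid",.046),("c3_mid",.04),("base_top",.058),("cover",.01)):
    for d in ctrl.outline_of(t,"top"):print(t,round(d["p"],2),rect(d["pixels"],z))
cv2.imwrite("pics/t7.png",cv2.resize(im[90:270,160:480],None,fx=2.5,fy=2.5,interpolation=cv2.INTER_CUBIC)[:,:,::-1])
rel([.59,.03,.2],99.7)
E
```

```text
time: 17.18
eef_pos: [0.4826, -0.3256, 0.2246]
tcp_rot: [-0.192, 3.132, -0.007]
wrist_force: [0.3, -0.4, -0.8]
width: 0.603
finger_force: 0.0
side cover [(array([ 0.2072,  0.3507, -0.0009]), 0.79), (array([ 0.4576, -0.3275,  0.0049]), 0.67)]
side cover_rib [(array([0.1854, 0.3781, 0.0288]), 0.69), (array([ 0.4805, -0.3233,  0.0239]), 0.64), (array([ 0.5999, -0.051 ,  0.0274]), 0.51), (array([0.5821, 0.027 , 0.0281]), 0.31)]
side c1_mid [(array([0.5825, 0.0275, 0.0276]), 0.65)]
side c2_mid [(array([ 0.5986, -0.0505,  0.0236]), 0.76), (array([ 0.7753,  0.0033, -0.0016]), 0.61), (array([0.6848, 0.0063, 0.0799]), 0.49), (array([ 0.5943, -0.0109,  0.0063]), 0.35)]
side c3_mid [(array([ 0.4281, -0.0151,  0.0198]), 0.86), (array([ 0.393 , -0.3338,  0.0127]), 0.64)]
side base_top [(array([0.474 , 0.3302, 0.0596]), 0.79), (array([0.6815, 0.0081, 0.0768]), 0.68)]
side tin_mid [(array([0.6271, 0.2629, 0.0149]), 0.59)]
side tin_handle [(array([0.6231, 0.2628, 0.0529]), 0.8)]
top cover [(array([ 0.2104,  0.3551, -0.0018]), 0.89), (array([ 0.4565, -0.3248,  0.0041]), 0.81)]
top cover_rib [(array([
[... 347 characters left out ...]
ray([0.4765, 0.3267, 0.056 ]), 0.74)]
top tin_mid [(array([0.628 , 0.2603, 0.0222]), 0.56)]
top tin_handle [(array([0.6289, 0.2599, 0.049 ]), 0.98)]
c1_mid 0.64 (0.5817, 0.0289, 93, 49, 1.6)
c1_mid 0.32 (0.6225, 0.2577, 95, 49, -88.6)
c1_mid 0.31 (0.3594, 0.1101, 88, 83, 1.7)
c3_mid 0.8 (0.4264, -0.0125, 91, 50, 74.2)
base_top 0.84 (0.47, 0.3173, 144, 99, -10.0)
base_top 0.24 (0.4472, -0.3142, 167, 126, -83.0)
cover 0.97 (0.2146, 0.3497, 242, 184, 45.9)
cover 0.83 (0.4491, -0.3249, 176, 129, -83.1)
cover 0.4 (0.2702, -0.273, 53, 11, -27.8)
cover 0.19 (0.6289, 0.2648, 100, 55, 89.2)
pos [ 0.4813 -0.3244  0.2213] shift [-0.1512  0.3384  0.0213] turn -2.7 t 18.275 q6 -0.84 z [ 0. -0. -1.] w 0.6
```

View pics/t7.png

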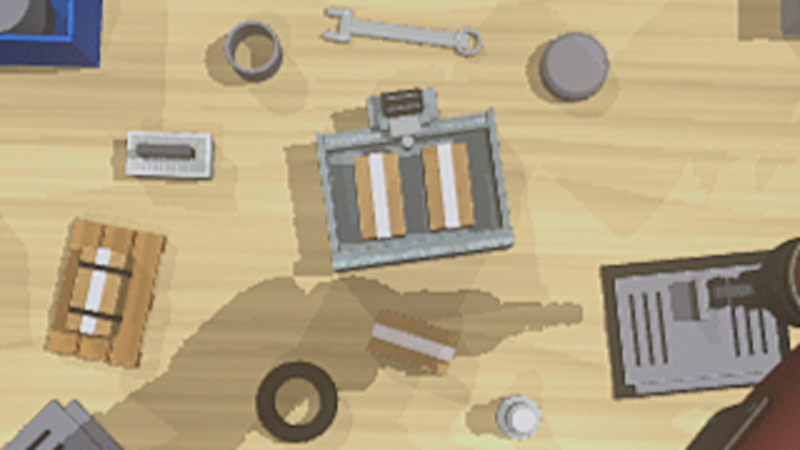

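The picture shows the cover centred on the mat (700,325). There are two cartons in the case at (380,195) and (448,185), one on the bench at (413,341), the base at (97,290) and the tin at (170,152). I'll refine yaws and centres from the white tape strips, using top image pixels.

Run:
```python
from h import *
im=cv2.imread("pics/t7.png");im=im.astype(int)
# crop scaled 2.5 from [90,160]
for n,(x0,y0,x1,y1),z in(("c1",(352,145,408,242),.046),("c2",(420,137,478,234),.046),("c3",(365,303,465,378),.04),("base",(70,240,125,345),.058)):
    s=im[y0:y1,x0:x1];sat=s.max(2)-s.min(2);v=s.max(2)
    m=((sat<45)&(v>(120 if n=="c3" else 165))).astype(np.uint8)
    if n=="c3": m=((sat<30)&(v>105)).astype(np.uint8)
    k,l,st_,ce=cv2.connectedComponentsWithStats(m)
    if n=="base": ys,xs=np.nonzero(m)
    else: ys,xs=np.nonzero(l==1+np.argmax(st_[1:,4]))
    w=ray("top",np.c_[(xs+x0)/2.5+160-.3,(ys+y0)/2.5+90-.3],z)[:,:2]
    c=w.mean(0);u,sv,vt=np.linalg.svd(w-c,full_matrices=False)
    (a,b),wh,_=cv2.minAreaRect((w*1000).astype(np.float32))
    print(n,len(xs),"mean",c.round(4),"rect",(round(a),round(b)),np.round(wh),"yaw",round(np.degrees(np.arctan2(vt[0,1],vt[0,0]))%180,1))
rel([.5835,.0275,.2],97)
```

```text
c1 1238 mean [0.5852 0.0278] rect (586, 28) [92. 17.] yaw 7.7
c2 1261 mean [ 0.5984 -0.0464] rect (599, -46) [94. 17.] yaw 7.5
c3 1150 mean [ 0.4269 -0.0131] rect (427, -13) [92. 15.] yaw 73.5
base 1073 mean [0.4729 0.329 ] rect (473, 329) [16. 93.] yaw 170.0
pos [ 0.4813 -0.3244  0.2213] shift [-0.1445  0.3368  0.0213] turn 0.0 t 18.275 q6 -0.84 z [ 0. -0. -1.] w 0.6
```

```bash
python3 -m creep '[[-0.46,[-0.0208,0.0481,0],0],[-0.46,[-0.0208,0.0481,0],0],[-0.46,[-0.0208,0.0481,0],0],[-0.46,[-0.0208,0.0481,0],0],[-0.46,[-0.0208,0.0481,0],0],[-0.46,[-0.0208,0.0481,0],0],[-0.46,[-0.0208,0.0481,0],0],[-0.46,[0,0,0.06],-0.7],[-0.46,[0,0,0.04],0],[-0.46,[0,0,0],0],[-0.46,[0,0,0],0]]' 40
python3 - <<'E'
from h import *
rel([.585,.0278,.017],97.7)
E
```

```text
time: 19.65
eef_pos: [0.5857, 0.0274, 0.123]
tcp_rot: [-0.211, 3.133, -0.0]
wrist_force: [0.1, 0.1, 0.2]
width: 0.725
finger_force: 0.0
pos [0.5857 0.0274 0.123 ] shift [0.0008 0.0005 0.106 ] turn 0.0 t 19.65 q6 -0.21 z [ 0.002 -0.    -1.   ] w 0.725
```

```bash
python3 -m creep '[[-0.46,[0.001,0.0005,0.05],0],[-0.46,[0,0,0.04],0],[-0.46,[0,0,0.016],0],[-0.46,[0,0,0],0],[1,[0,0,0],0],[1,[0,0,0],0],[1,[0,0,0],0],[1,[0,0,0],0],[1,[0,0,0],0]]'; python3 -m creep '[[1,[0,0,-0.02],0],[1,[0,0,-0.05],0],[1,[0,0,-0.06],0],[1,[0,0,-0.06],0],[1,[0,0,-0.02],0],[1,[0,0,0],0],[1,[0,0,0],0]]'
python3 - <<'E'
from h import *
rel([.4745,.3285,.2],80)
E
```

```text
time: 20.78
eef_pos: [0.5854, 0.0277, 0.0175]
tcp_rot: [-0.211, 3.131, -0.001]
wrist_force: [-0.6, -0.4, 7.9]
width: 0.553
finger_force: 42.7
time: 21.65
eef_pos: [0.5829, 0.0281, 0.2243]
tcp_rot: [0.212, -3.133, -0.0]
wrist_force: [0.2, -0.4, -3.2]
width: 0.555
finger_force: 42.5
pos [0.5829 0.0281 0.2243] shift [0.067  0.3123 0.0245] turn 17.7 t 21.65 q6 -0.21 z [-0.002  0.    -1.   ] w 0.555
```

```bash
python3 -m creep '[[1,[0,0,0],8.85],[1,[0,0,0],8.85],[1,[0.0265,0.0462,0],0],[1,[0.0265,0.0462,0],0],[1,[0.0265,0.0462,0],0],[1,[0.0265,0.0462,0],0],[1,[0.0265,0.0462,0],0],[1,[0.0265,0.0462,0],0],[1,[0,0,0.06],0],[1,[0,0,0.05],0],[1,[0,0,0],0],[1,[0,0,0],0]]'
python3 - <<'E'
from h import *
rel([.4745,.3285,.0705],80)
im=ctrl.read_camera("side")
cv2.imwrite("pics/s8.png",cv2.resize(im[180:340,200:360],None,fx=4,fy=3.7,interpolation=cv2.INTER_CUBIC)[:590,:,::-1])
s=ctrl.place_of("c1_mid","side");print([(np.round(d["centre"],3),round(d["p"],2)) for d in s][:3])
s=ctrl.place_of("base_top","side");print([(np.round(d["centre"],3),round(d["p"],2)) for d in s][:3])
E
```

```text
time: 23.15
eef_pos: [0.4756, 0.3287, 0.1163]
tcp_rot: [0.273, 3.129, 0.001]
wrist_force: [-0.1, 0.3, -1.7]
width: 0.554
finger_force: 43.1
pos [0.4756 0.3287 0.1163] shift [ 0.0011 -0.0004  0.0458] turn 0.0 t 23.15 q6 0.65 z [ 0.001  0.    -1.   ] w 0.554
[(array([0.473, 0.327, 0.13 ]), 0.96)]
[(array([0.474, 0.33 , 0.058]), 0.71), (array([0.627, 0.263, 0.018]), 0.23)]
```

View pics/s8.png

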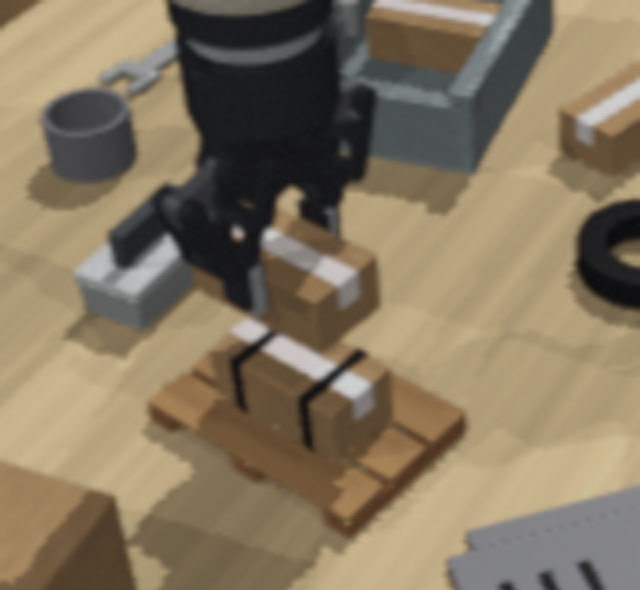

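The carton hangs square over the strapped base (tape strips parallel at (310,260) and (300,365)). Lowering and releasing.

```bash
python3 -m creep '[[1,[0,0,0.03],0],[1,[0,0,0.01],0],[1,[0,0,0.004],0],[1,[0,0,0.0015],0],[1,[0,0,0],0],[1,[0,0,0],0]]'; python3 -c "
from h import *
rel([.4745,.3285,.0705],80)"
```

```text
time: 24.05
eef_pos: [0.4753, 0.3287, 0.0703]
tcp_rot: [0.273, 3.129, 0.001]
wrist_force: [0.6, 0.0, -2.0]
width: 0.556
finger_force: 43.1
pos [0.4753 0.3287 0.0703] shift [ 0.0007 -0.0003 -0.0002] turn 0.0 t 24.05 q6 0.65 z [ 0.001  0.    -1.   ] w 0.556
```

```bash
python3 -m creep '[[1,[0,0,0.001],0],[1,[0,0,0.001],0],[1,[0,0,0],0],[1,[0,0,0],0]]'
```

```text
time: 24.55
eef_pos: [0.4753, 0.3287, 0.0695]
tcp_rot: [0.273, 3.128, 0.001]
wrist_force: [-6.1, -2.4, 15.0]
width: 0.551
finger_force: 45.3
```

```bash
python3 -m creep '[[1,[0,0,-0.0012],0],[0.1,[0,0,0],0],[-0.3,[0,0,0],0],[-0.46,[0,0,0],0],[-0.46,[0,0,-0.03],0],[-0.46,[0,0,-0.06],0],[-0.46,[0,0,-0.06],0],[-0.46,[0,0,0],-9.5],[-0.46,[0,0,0],-9.5],[-0.46,[0,0,0],0]]'
python3 - <<'E'
from h import *
rel([.5985,-.0465,.12],99)
E
```

```text
time: 25.8
eef_pos: [0.475, 0.3285, 0.219]
tcp_rot: [0.245, -3.132, -0.0]
wrist_force: [-0.9, 0.1, 0.7]
width: 0.73
finger_force: 0.0
pos [0.475  0.3285 0.219 ] shift [-0.0636 -0.3897  0.099 ] turn -0.0 t 25.8 q6 0.32 z [-0.  0. -1.] w 0.73
```

```bash
python3 -m creep '[[-0.46,[-0.0091,-0.0557,0],0],[-0.46,[-0.0091,-0.0557,0],0],[-0.46,[-0.0091,-0.0557,0],0],[-0.46,[-0.0091,-0.0557,0],0],[-0.46,[-0.0091,-0.0557,0],0],[-0.46,[-0.0091,-0.0557,0],0],[-0.46,[-0.0091,-0.0557,0],0],[-0.46,[0,0,0.06],0],[-0.46,[0,0,0.04],0],[-0.46,[0,0,0],0],[-0.46,[0,0,0],0]]'
python3 - <<'E'
from h import *
im=ctrl.read_camera("top")
for t in("c1_mid","c2_mid"):print([(np.round(d["centre"],3),round(d["p"],2)) for d in ctrl.place_of(t,"top")][:4])
for n,(x0,y0,x1,y1),z in(("c1",(185,180,222,240),.098),):
    s=im[y0:y1,x0:x1].astype(int);sat=s.max(2)-s.min(2);v=s.max(2)
    m=((sat<45)&(v>165)).astype(np.uint8)
    k,l,st_,ce=cv2.connectedComponentsWithStats(m);ys,xs=np.nonzero(l==1+np.argmax(st_[1:,4]))
    w=ray("top",np.c_[xs+x0,ys+y0],z)[:,:2];c=w.mean(0);u,sv,vt=np.linalg.svd(w-c,full_matrices=False)
    (a,b),wh,_=cv2.minAreaRect((w*1000).astype(np.float32))
    print(n,len(xs),c.round(4),(a,b),wh,np.degrees(np.arctan2(vt[0,1],vt[0,0]))%180)
im=ctrl.read_camera("side")
for t in("c1_mid","c2_mid"):print([(np.round(d["centre"],3),round(d["p"],2)) for d in ctrl.place_of(t,"side")][:4])
rel([.5985,-.0465,.0175],99)
E
```

```text
time: 27.18
eef_pos: [0.6, -0.0466, 0.1205]
tcp_rot: [-0.245, 3.13, -0.001]
wrist_force: [-0.6, 0.7, -0.1]
width: 0.73
finger_force: 0.0
[(array([0.477, 0.324, 0.078]), 0.67), (array([ 0.744, -0.185,  0.   ]), 0.44)]
[]
c1 202 [0.4753 0.3297] (475.01300048828125, 329.85260009765625) (15.479131698608398, 91.24244689941406) 170.07582163759238
[(array([0.473, 0.328, 0.08 ]), 0.82)]
[(array([ 0.599, -0.051,  0.023]), 0.97), (array([0.474, 0.335, 0.059]), 0.48)]
pos [ 0.5997 -0.0466  0.1201] shift [0.0014 0.0003 0.1026] turn 0.0 t 27.475 q6 -0.36 z [ 0.002 -0.    -1.   ] w 0.73
```

```bash
python3 -m creep '[[-0.46,[0.001,-0.001,0.05],0],[-0.46,[0,0,0.04],0],[-0.46,[0,0,0.012],0],[-0.46,[0,0,0],0],[1,[0,0,0],0],[1,[0,0,0],0],[1,[0,0,0],0],[1,[0,0,0],0],[1,[0,0,0],0]]'; python3 -m creep '[[1,[0,0,-0.02],0],[1,[0,0,-0.05],0],[1,[0,0,-0.06],0],[1,[0,0,-0.06],0],[1,[0,0,-0.03],0],[1,[0,0,0],9.5],[1,[0,0,0],9.5],[1,[0,0,0],0]]'
python3 - <<'E'
from h import *
rel([.475,.3285,.16],80)
E
```

```text
time: 28.6
eef_pos: [0.5997, -0.048, 0.019]
tcp_rot: [-0.247, 3.129, -0.001]
wrist_force: [-0.2, 0.1, 7.0]
width: 0.556
finger_force: 42.5
time: 29.6
eef_pos: [0.5983, -0.0477, 0.2377]
tcp_rot: [0.271, 3.129, -0.0]
wrist_force: [0.8, 0.9, -1.5]
width: 0.556
finger_force: 41.8
pos [ 0.5983 -0.0477  0.2377] shift [0.1862 0.3494 0.0775] turn 0.1 t 29.6 q6 -0.03 z [ 0.001 -0.    -1.   ] w 0.556
```

```bash
python3 -m creep '[[1,[0.0266,0.0499,0],0],[1,[0.0266,0.0499,0],0],[1,[0.0266,0.0499,0],0],[1,[0.0266,0.0499,0],0],[1,[0.0266,0.0499,0],0],[1,[0.0266,0.0499,0],0],[1,[0.0266,0.0499,0],0],[1,[0,0,0.06],0],[1,[0,0,0.03],0],[1,[0,0,0],0],[1,[0,0,0],0]]'
python3 - <<'E'
from h import *
rel([.475,.3285,.111],80)
im=ctrl.read_camera("side")
for t in("c1_mid","c2_mid"):print([(np.round(d["centre"],3),round(d["p"],2)) for d in ctrl.place_of(t,"side")][:4])
E
```

```text
time: 30.98
eef_pos: [0.4763, 0.3289, 0.1486]
tcp_rot: [0.271, 3.128, 0.002]
wrist_force: [0.4, -0.5, -2.5]
width: 0.553
finger_force: 42.0
pos [0.4763 0.3289 0.1486] shift [ 0.0013 -0.0006  0.0376] turn 0.1 t 30.975 q6 0.65 z [ 0.002  0.001 -1.   ] w 0.553
[(array([0.473, 0.328, 0.082]), 0.6), (array([0.473, 0.325, 0.155]), 0.53)]
[(array([0.476, 0.326, 0.153]), 0.76)]
```

```bash
python3 -m creep '[[1,[0.001,0,0.025],0],[1,[0,0,0.007],0],[1,[0,0,0.003],0],[1,[0,0,0.002],0],[1,[0,0,0],0],[1,[0,0,0],0]]'; python3 -m creep '[[1,[0,0,0.001],0],[1,[0,0,0],0],[1,[0,0,0],0]]'
```

```text
time: 31.88
eef_pos: [0.4748, 0.3289, 0.1109]
tcp_rot: [0.273, 3.129, 0.001]
wrist_force: [-1.9, -0.9, 5.7]
width: 0.553
finger_force: 43.1
time: 32.25
eef_pos: [0.4749, 0.329, 0.1109]
tcp_rot: [0.273, 3.128, 0.001]
wrist_force: [-4.9, -2.2, 16.4]
width: 0.551
finger_force: 44.2
```

```bash
python3 -m creep '[[1,[0,0,-0.0012],0],[0.1,[0,0,0],0],[-0.3,[0,0,0],0],[-0.5,[0,0,0],0],[-0.5,[0,0,-0.03],0],[-0.5,[0,0,-0.06],0],[-0.5,[0,0,-0.03],-10.7],[-0.5,[0,0,0],-10.7],[-0.5,[0,0,0],-10.7],[-0.5,[0,0,0],-10.7],[-0.5,[0,0,0],-10.7],[-0.5,[0,0,0],-10.7]]';python3 -m creep '[[-0.5,[0,0,0],-10.7],[-0.5,[0,0,0],-8.8],[-0.5,[0,0,0],0]]'
python3 - <<'E'
from h import *
rel([.427,-.0135,.1],163.7)
E
```

```text
time: 33.75
eef_pos: [0.4744, 0.3287, 0.23]
tcp_rot: [1.44, -2.792, -0.0]
wrist_force: [0.6, 0.1, 0.8]
width: 0.756
finger_force: 0.0
time: 34.12
eef_pos: [0.4744, 0.3287, 0.23]
tcp_rot: [1.883, -2.514, -0.0]
wrist_force: [0.0, 1.1, 0.6]
width: 0.751
finger_force: 0.0
pos [0.4744 0.3287 0.23  ] shift [ 0.3417 -0.0508  0.1301] turn -0.0 t 34.125 q6 -0.81 z [-0. -0. -1.] w 0.751
```

```bash
python3 -m creep '[[-0.5,[0.0488,-0.0073,0],0],[-0.5,[0.0488,-0.0073,0],0],[-0.5,[0.0488,-0.0073,0],0],[-0.5,[0.0488,-0.0073,0],0],[-0.5,[0.0488,-0.0073,0],0],[-0.5,[0.0488,-0.0073,0],0],[-0.5,[0.0488,-0.0073,0],0],[-0.5,[0,0,0.06],0],[-0.5,[0,0,0.05],0],[-0.5,[0,0,0],0],[-0.5,[0,0,0],0]]'
python3 - <<'E'
from h import *
rel([.427,-.0135,.012],163.7)
ims=ctrl.read_camera("side")
for t in("c3_mid","c2_mid","tin_handle"):print([(np.round(d["centre"],3),round(d["p"],2)) for d in ctrl.place_of(t,"side")][:4])
im=ctrl.read_camera("top")
print([(np.round(d["centre"],3),round(d["p"],2)) for d in ctrl.place_of("tin_handle","top")][:4])
for n,(x0,y0,x1,y1),z in(("c2",(180,175,222,240),.138),):
    s=im[y0:y1,x0:x1].astype(int);sat=s.max(2)-s.min(2);v=s.max(2)
    m=((sat<45)&(v>165)).astype(np.uint8)
    k,l,st_,ce=cv2.connectedComponentsWithStats(m);ys,xs=np.nonzero(l==1+np.argmax(st_[1:,4]))
    w=ray("top",np.c_[xs+x0,ys+y0],z)[:,:2];c=w.mean(0);u,sv,vt=np.linalg.svd(w-c,full_matrices=False)
    print(n,len(xs),c.round(4),np.degrees(np.arctan2(vt[0,1],vt[0,0]))%180)
im[90:270,160:340]=im[90:270,160:340]
a=cv2.resize(im[90:270,160:340],None,fx=2.2,fy=2.2);b=cv2.resize(ims[160:340,200:380],None,fx=2.2,fy=2.2)
cv2.imwrite("pics/t9.png",np.hstack([a,b])[:,:,::-1])
E
```

```text
time: 35.5
eef_pos: [0.4287, -0.0136, 0.1217]
tcp_rot: [-1.882, 2.514, -0.002]
wrist_force: [0.8, 0.1, 0.3]
width: 0.751
finger_force: 0.0
pos [ 0.4287 -0.0136  0.1217] shift [0.0004 0.0018 0.1097] turn -0.0 t 35.5 q6 -1.49 z [ 0.001 -0.    -1.   ] w 0.751
[(array([ 0.427, -0.015,  0.018]), 0.71)]
[(array([0.473, 0.325, 0.115]), 0.65)]
[(array([0.626, 0.259, 0.049]), 0.98)]
[(array([0.63 , 0.262, 0.051]), 0.88), (array([0.779, 0.005, 0.001]), 0.5)]
c2 227 [0.4756 0.3298] 168.24277493918737
```

View pics/t9.png

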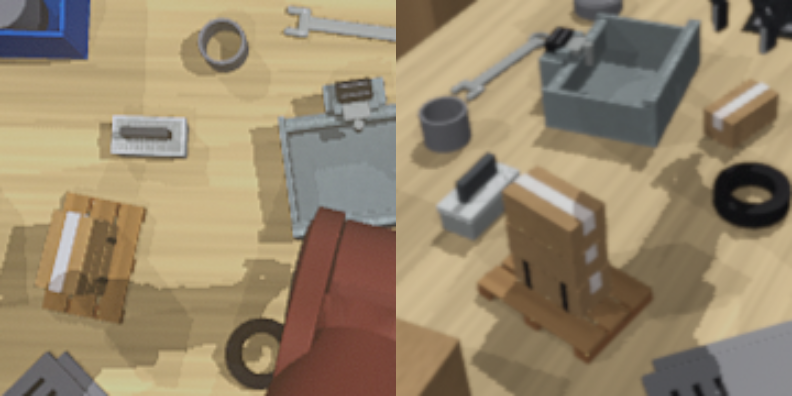

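Column of base plus two cartons is straight (555,240 in the right half), and the tin is unmoved. Gripping the bench carton.

```bash
python3 -m creep '[[-0.5,[0,0.0015,0.05],0],[-0.5,[0,0,0.045],0],[-0.5,[0,0,0.014],0],[-0.5,[0,0,0],0],[1,[0,0,0],0],[1,[0,0,0],0],[1,[0,0,0],0],[1,[0,0,0],0],[1,[0,0,0],0]]'; python3 -m creep '[[1,[0,0,-0.03],0],[1,[0,0,-0.06],0],[1,[0,0,-0.06],0],[1,[0,0,-0.06],10.7],[1,[0,0,-0.04],10.7],[1,[0,0,0],10.7],[1,[0,0,0],10.7],[1,[0,0,0],10.7],[1,[0,0,0],10.7],[1,[0,0,0],10.7],[1,[0,0,0],8.8],[1,[0,0,0],0]]'
python3 - <<'E'
from h import *
rel([.475,.3288,.2],80)
E
```

```text
time: 36.92
eef_pos: [0.4271, -0.0132, 0.0122]
tcp_rot: [-1.884, 2.512, -0.002]
wrist_force: [-1.3, -0.6, 8.1]
width: 0.55
finger_force: 42.5
time: 38.42
eef_pos: [0.4262, -0.013, 0.2616]
tcp_rot: [0.271, 3.129, -0.0]
wrist_force: [0.3, -0.3, -2.2]
width: 0.558
finger_force: 42.4
pos [ 0.4262 -0.013   0.2616] shift [0.0108 0.3451 0.0616] turn 0.1 t 38.425 q6 -0.03 z [ 0.001 -0.    -1.   ] w 0.558
```

```bash
python3 -m creep '[[1,[0.0015,0.0493,0],0],[1,[0.0015,0.0493,0],0],[1,[0.0015,0.0493,0],0],[1,[0.0015,0.0493,0],0],[1,[0.0015,0.0493,0],0],[1,[0.0015,0.0493,0],0],[1,[0.0015,0.0493,0],0],[1,[0,0,0.05],0],[1,[0,0,0.025],0],[1,[0,0,0],0],[1,[0,0,0],0]]'
python3 - <<'E'
from h import *
rel([.475,.3288,.1505],80)
im=ctrl.read_camera("side")
for t in("c3_mid",):print([(np.round(d["centre"],3),round(d["p"],2)) for d in ctrl.place_of(t,"side")][:4])
E
```

```text
time: 39.8
eef_pos: [0.4764, 0.3288, 0.1876]
tcp_rot: [0.271, 3.128, 0.001]
wrist_force: [0.4, -0.9, -1.6]
width: 0.554
finger_force: 42.5
pos [0.4764 0.3288 0.1876] shift [ 0.0014 -0.0003  0.0371] turn 0.1 t 39.8 q6 0.65 z [ 0.001  0.001 -1.   ] w 0.554
[(array([0.475, 0.327, 0.196]), 0.59)]
```

```bash
python3 -m creep '[[1,[0.001,0,0.025],0],[1,[0,0,0.007],0],[1,[0,0,0.003],0],[1,[0,0,0.002],0],[1,[0,0,0],0],[1,[0,0,0],0]]'; python3 -m creep '[[1,[0,0,0.001],0],[1,[0,0,0],0],[1,[0,0,0],0]]'
```

```text
time: 40.65
eef_pos: [0.4752, 0.329, 0.1503]
tcp_rot: [0.273, 3.128, 0.001]
wrist_force: [-2.2, -1.5, 6.4]
width: 0.552
finger_force: 43.6
time: 41.02
eef_pos: [0.4753, 0.329, 0.1503]
tcp_rot: [0.273, 3.128, 0.001]
wrist_force: [-4.9, -2.1, 16.2]
width: 0.552
finger_force: 44.7
```

```bash
python3 -m creep '[[1,[0,0,-0.0012],0],[0.1,[0,0,0],0],[-0.3,[0,0,0],0],[-0.5,[0,0,0],0],[-0.5,[0,0,-0.03],0],[-0.5,[0,0,-0.06],0],[-0.5,[0,0,-0.03],10],[-0.5,[0,0,0],10],[-0.5,[0,0,0],10],[-0.5,[0,0,0],10],[-0.5,[0,0,0],10],[-0.5,[0,0,0],10]]' 50;python3 -m creep '[[-0.5,[0,-0.05,0],10],[-0.5,[0,-0.05,0],10],[-0.5,[0,0,0],0],[-0.5,[0,0,0],0]]'
python3 - <<'E'
from h import *
rel([.6275,.261,.12],0)
ims=ctrl.read_camera("side")
for t in("c3_mid","tin_handle","tin_mid","cover"):print(t,[(np.round(d["centre"],3),round(d["p"],2)) for d in ctrl.place_of(t,"side")][:4])
im=ctrl.read_camera("top")
for t in("c3_mid","tin_handle","tin_mid","cover"):print(t,[(np.round(d["centre"],3),round(d["p"],2)) for d in ctrl.place_of(t,"top")][:4])
for d in ctrl.outline_of("tin_mid","top"):print(rect(d["pixels"],.036))
a=cv2.resize(im[90:270,160:340],None,fx=2.2,fy=2.2);b=cv2.resize(ims[160:340,200:380],None,fx=2.2,fy=2.2)
cv2.imwrite("pics/t10.png",np.hstack([a,b])[:,:,::-1])
E
```

```text
time: 42.52
eef_pos: [0.4747, 0.3288, 0.2692]
tcp_rot: [-1.809, -2.569, 0.0]
wrist_force: [-0.4, 0.2, 0.2]
width: 0.756
finger_force: 0.0
time: 43.02
eef_pos: [0.3791, 0.3033, 0.2697]
tcp_rot: [2.219, 2.224, 0.002]
wrist_force: [0.9, 0.1, -0.0]
width: 0.746
finger_force: 0.0
pos [0.3791 0.3033 0.2697] shift [-0.0429  0.2482  0.15  ] turn 0.1 t 43.025 q6 2.09 z [ 0.001  0.001 -1.   ] w 0.746
c3_mid [(array([0.474, 0.328, 0.158]), 0.75), (array([ 0.592, -0.008,  0.003]), 0.6)]
tin_handle [(array([0.628, 0.265, 0.046]), 0.8)]
tin_mid [(array([0.627, 0.261, 0.014]), 0.75), (array([ 0.482, -0.326,  0.021]), 0.18)]
cover [(array([ 0.19 , -0.291,  0.002]), 0.8), (array([0.475, 0.328, 0.153]), 0.69), (array([ 0.462, -0.328,  0.002]), 0.68), (array([0.205, 0.35 , 0.002]), 0.6)]
c3_mid [(array([0.478, 0.329, 0.16 ]), 0.88), (array([ 0.361,  0.115, -0.003]), 0.2)]
tin_handle [(array([0.63 , 0.26 , 0.051]), 0.77), (array([ 0.596, -0.009,  0.004]), 0.33), (array([0.478, 0.328, 0.076]), 0.22)]
tin_mid [(array([0.628, 0.259, 0.021]), 0.72)]
cover [(array([ 0.21 ,  0.356, -0.001]), 0.97), (array([ 0.454, -0.329,  0.003]), 0.83), (array([ 0.196, -0.291,  0.003]), 0.58)]
(0.6229, 0.2588, 98, 53, 87.3)
```

View pics/t10.png

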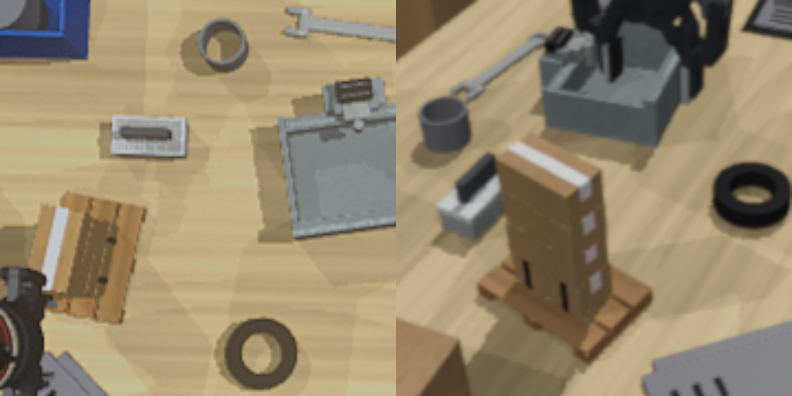

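The column of four is straight and square (555,225 in the right half). The tin has not moved (148,135 in the left half). Going to the tin's handle.

```bash
python3 -m creep '[[-0.5,[-0.0082,0.05,0],0],[-0.5,[-0.0082,0.05,0],0],[-0.5,[-0.0082,0.05,0],0],[-0.5,[-0.0082,0.05,0],0],[-0.5,[-0.0082,0.05,0],0.5],[-0.5,[0,0,0.06],0],[-0.5,[0,0,0.06],0],[-0.5,[0,0,0.03],0],[-0.5,[0,0,0],0],[-0.5,[0,0,0],0]]'
python3 - <<'E'
from h import *
rel([.6285,.2615,.040],-0.5)
E
```

```text
time: 44.82
eef_pos: [0.6295, 0.2624, 0.1211]
tcp_rot: [2.23, 2.212, 0.003]
wrist_force: [0.2, 0.0, 1.2]
width: 0.75
finger_force: 0.0
pos [0.6295 0.2624 0.1211] shift [-0.001  -0.0011  0.0811] turn 0.0 t 44.825 q6 1.87 z [ 0.002  0.001 -1.   ] w 0.75
```

```bash
python3 -m creep '[[0.1,[-0.001,-0.001,0.05],0],[0.1,[0,0,0.025],0],[0.1,[0,0,0.0055],0],[0.1,[0,0,0],0],[1,[0,0,0],0],[1,[0,0,0],0],[1,[0,0,0],0],[1,[0,0,0],0],[1,[0,0,0],0]]' 60; python3 -m creep '[[1,[0,0,-0.02],0],[1,[0,0,-0.04],0],[1,[0,0,0],0],[1,[0,0,0],0]]';  python3 - <<'E'
from h import *
rel([.475,.3288,.27],80)
ims=ctrl.read_camera("side")
print([(np.round(d["centre"],3),round(d["p"],2)) for d in ctrl.place_of("tin_mid","side")][:4])
E
```

```text
time: 45.95
eef_pos: [0.6281, 0.2615, 0.0405]
tcp_rot: [2.23, 2.212, 0.003]
wrist_force: [-2.4, 0.1, 5.8]
width: 0.123
finger_force: 58.4
time: 46.45
eef_pos: [0.6272, 0.261, 0.0986]
tcp_rot: [-2.23, -2.212, 0.001]
wrist_force: [0.5, -1.3, -2.8]
width: 0.123
finger_force: 58.8
pos [0.6272 0.261  0.0986] shift [ 0.0665 -0.1528 -0.1713] turn -80.5 t 46.45 q6 1.87 z [-0. -0. -1.] w 0.123
[(array([0.627, 0.26 , 0.075]), 0.81)]
```

```bash
python3 -m creep '[[1,[0,0,-0.06],0],[1,[0,0,-0.06],0],[1,[0,0,-0.06],0],[1,[0,0,0],-10],[1,[0,0,0],-10],[1,[0,0,0],-10],[1,[0,0,0],-10],[1,[0,0,0],-10],[1,[0,0,0],-10],[1,[0,0,0],-10],[1,[0,0,0],-10.5],[1,[0,0,0],0]]'; python3 -m creep '[[1,[0.04,0.01,0],0],[1,[0.04,0.01,0],0],[1,[0.04,0.01,0],0],[1,[0.0417,0.0104,0],0],[1,[0,0,0],0],[1,[0,0,0],0]]';  python3 - <<'E'
from h import *
rel([.475,.3288,.2185],80)
ims=ctrl.read_camera("side")
for t in("tin_mid","tin_handle","c3_mid"):print([(np.round(d["centre"],3),round(d["p"],2)) for d in ctrl.place_of(t,"side")][:4])
cv2.imwrite("pics/s11.png",cv2.resize(ims[120:340,180:380],None,fx=2.7,fy=2.7,interpolation=cv2.INTER_CUBIC)[:,:,::-1])
E
```

```text
time: 48.05
eef_pos: [0.6272, 0.261, 0.2777]
tcp_rot: [-0.275, -3.128, 0.001]
wrist_force: [-0.5, -0.4, -3.2]
width: 0.126
finger_force: 59.0
time: 48.8
eef_pos: [0.4756, 0.3289, 0.2788]
tcp_rot: [0.277, 3.129, -0.0]
wrist_force: [-0.3, -0.7, -2.4]
width: 0.123
finger_force: 59.0
pos [0.4756 0.3289 0.2788] shift [ 0.0006 -0.0002  0.0603] turn -0.1 t 48.8 q6 0.66 z [ 0. -0. -1.] w 0.123
[(array([0.474, 0.327, 0.256]), 0.55)]
[(array([0.475, 0.33 , 0.286]), 0.78)]
[(array([0.477, 0.329, 0.156]), 0.92)]
```

View pics/s11.png

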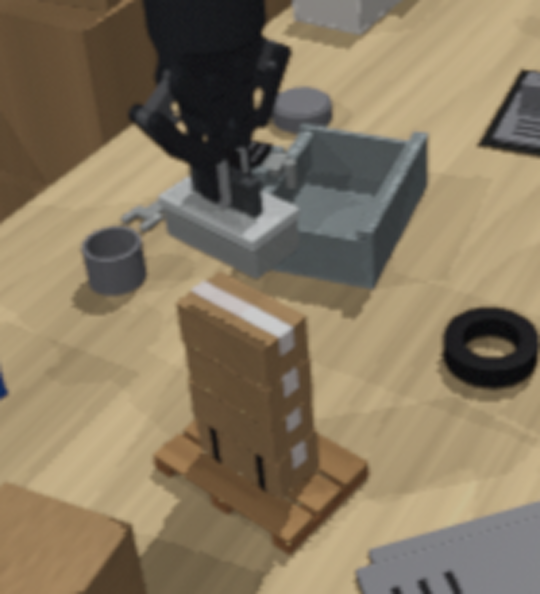

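The tin hangs level and parallel over the column (230,235 above 245,320). Lowering gently.

```bash
python3 -m creep '[[1,[0,0,0.03],0],[1,[0,0,0.02],0],[1,[0,0,0.006],0],[1,[0,0,0.003],0],[1,[0,0,0.001],0],[1,[0,0,0],0],[1,[0,0,0],0]]'; python3 -m creep '[[1,[0,0,0.001],0],[1,[0,0,0],0],[1,[0,0,0],0]]'
```

```text
time: 49.88
eef_pos: [0.4754, 0.329, 0.2194]
tcp_rot: [0.273, 3.129, 0.001]
wrist_force: [0.0, -0.6, -1.8]
width: 0.126
finger_force: 59.0
time: 50.25
eef_pos: [0.4755, 0.329, 0.2184]
tcp_rot: [0.273, 3.129, 0.001]
wrist_force: [0.0, -1.4, 3.4]
width: 0.121
finger_force: 59.8
```

Contact. Releasing gently and rising straight up, then backing away for the final check.

```bash
python3 -m creep '[[0.7,[0,0,0],0],[0.4,[0,0,0],0],[0.1,[0,0,0],0],[0.1,[0,0,0],0],[0.1,[0,0,-0.03],0],[0.1,[0,0,-0.05],0],[0.1,[0,0,-0.03],0],[0.1,[0,-0.05,0],0],[0.1,[0,-0.06,0],0],[0.1,[0,-0.06,0],0],[0.1,[0,-0.06,0],0],[0.1,[0,0,0],0]]'
python3 - <<'E'
from h import *
ims=ctrl.read_camera("side");im=ctrl.read_camera("top")
for c in("side","top"):
  for t in("tin_mid","c3_mid","cover","coupling","tape","sleeve","cap","wrench"):print(c,t,[(np.round(d["centre"],3),round(d["p"],2)) for d in ctrl.place_of(t,c)][:3])
for d in ctrl.outline_of("cover","top"):print(rect(d["pixels"],.01),round(d["p"],2))
a=cv2.resize(im[130:290,160:480],(540,270));b=cv2.resize(ims[110:340,180:380],None,fx=2.5,fy=2.5)
o=np.zeros((845,540,3),np.uint8);o=np.zeros((575,800,3),np.uint8);o[:575,:500]=b;o[:400,500:]=cv2.resize(im[140:280,390:495],(300,400))
cv2.imwrite("pics/f12.png",o[:,:,::-1])
rel([.4,0,.3])
E
```

```text
time: 51.75
eef_pos: [0.4349, 0.0993, 0.3283]
tcp_rot: [0.281, 3.128, -0.001]
wrist_force: [-0.4, 0.4, 0.4]
width: 0.451
finger_force: 0.0
side tin_mid [(array([0.476, 0.328, 0.193]), 0.91)]
side c3_mid [(array([0.475, 0.328, 0.156]), 0.89)]
side cover [(array([ 0.209,  0.351, -0.   ]), 0.82), (array([ 0.461, -0.328,  0.007]), 0.7), (array([ 0.194, -0.291,  0.   ]), 0.61)]
side coupling [(array([ 0.351, -0.129,  0.003]), 0.65)]
side tape [(array([ 0.364,  0.116, -0.004]), 0.71)]
side sleeve [(array([0.744, 0.173, 0.001]), 0.63), (array([0.478, 0.327, 0.156]), 0.51)]
side cap [(array([ 0.743, -0.184, -0.002]), 0.68)]
side wrench [(array([ 0.774,  0.005, -0.002]), 0.68)]
top tin_mid [(array([ 0.744, -0.186,  0.   ]), 0.72)]
top c3_mid []
top cover [(array([ 0.457, -0.326,  0.004]), 0.74), (array([ 0.197, -0.291, -0.001]), 0.72)]
top coupling [(array([ 0.343, -0.131,  0.002]), 0.59)]
top tape [(array([ 0.358,  0.114, -0.003]), 0.8)]
top sleeve [(array([ 0.742,  0.171, -0.002]), 0.57)]
top cap [(array([ 0.742, -0.186,  0.   ]), 0.79)]
top wrench [(array([0.777, 0.006, 0.003]), 0.96), (array([0.358, 0.115, 0.   ]), 0.55), (array([ 0.533, -0.019,  0.055]), 0.36)]
(0.191, -0.2963, 173, 129, -29.1) 0.87
(0.2249, 0.4172, 134, 106, 44.6) 0.86
(0.6123, -0.0065, 207, 199, -80.5) 0.63
(0.4495, -0.3266, 175, 132, -81.5) 0.6
pos [0.4354 0.1023 0.3279] shift [ 0.0172 -0.1069  0.0279] turn None t 52.7 q6 0.24 z [ 0. -0. -1.] w 0.445
```

View pics/f12.png

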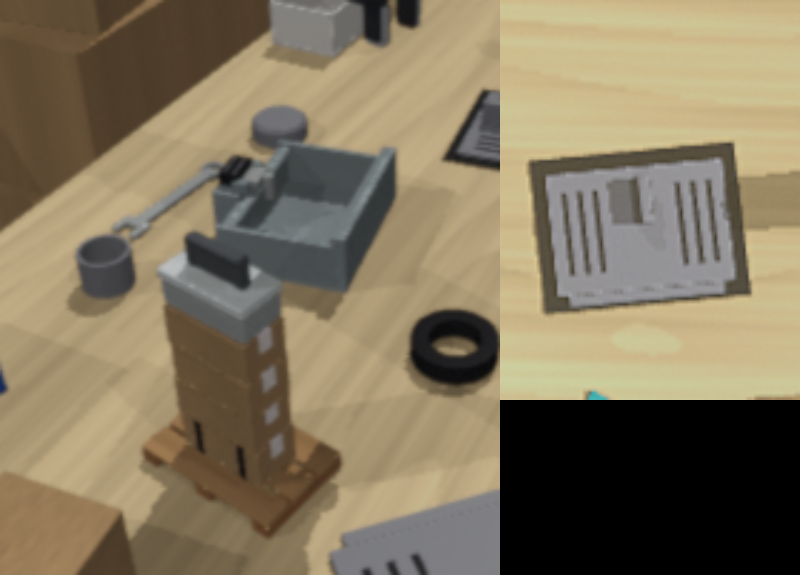

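The tin sits squarely on the straight column (220,290), the cover lies flat and centred on the mat (645,230), and the bystanders are unmoved. Handing in.

```bash
python3 -c "
from workcell import ctrl
print(ctrl.job_done())"
```

```text
the job is handed in; nothing more can be done
None
```

The job is handed in: the cover is flat, rib up, on the middle of the mat, the three small cartons I found (two in the case, one on the bench) are stacked squarely on the strapped one, the tin is on top, and the bystanders are where they were.

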